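# Pull the clogged filter plate and show it over the dust tray

### The arm

A 7-joint arm with a two-finger parallel gripper is mounted at the origin on the work surface. World frame = base frame: x ahead of the robot, y to its left, z up, the work surface at z = 0. Lengths are in mm, angles in rad, forces in N, time in s.
With the tool pointing down it reaches from about 425 to 825 mm from the base axis. Payload 3.6 kg.
Tool frame: the origin (TCP) lies midway between the tips of the shut fingers; the grasp point (between the pads) lies 19 mm behind it; z points along the fingers, y is the line along which they close (so a half turn about z gives the same grasp; the last joint's range is limited). The gripper opens to 85 mm and grips with 20 to 120 N. Pads are 22 mm wide; open, the fingers measure 114 mm over their backs; the gripper's body (76 mm by 85 mm) begins 54 mm behind the grasp point. The pads swing forward as they close: fully open they stand 13 mm farther back than shut.
Start: joints at [-1.238, 0.615, -0.013, 1.423, 0.008, 1.103, -0.04], TCP at [228.822, 608.361, 231.297] pointing down, gripper open.
Joint ranges: [-3.12, 3.12], [-0.3, 2.06], [-1.34, 1.32], [0.26, 2.42], [-1.36, 4.5], [0.01, 1.98], [-2.84, 2.84]. Speed limits (rad/s): [2.79, 2.79, 3.14, 3.14, 3.14, 3.14, 3.14].

### API

Orientations are given as a rotation vector (axis times angle).
In Python, from bench import get_state, capture, sign_off gives the robot as it stands. The module is installed in compiled form; this text tells all that it offers.
- The arm moves only by the tool servo_tool, never from a script. Its argument "increments" is a list of rows, each a list of 2 entries, a list of its own where there are three numbers: the shift along the tool's x, y, z in units of 0.4 m (1.0 is 0.4 m), then the turn, a rotation vector about the tool's x, y, z in units of 30 degrees (1.0 is 30 degrees). In form: [[[dx, dy, dz], [ax, ay, az]], ...]. A call has 1 to 12 rows; each row shifts and turns the commanded pose from where the row before left it, along the tool's axes as they then stand; what a row does not reach is not made up. A row lasts 1/10 s, in which the tool goes at most 50 mm and 8.59 degrees, less where a joint would pass 70% of its speed; a pose out of reach is approached as far as the arm can. A call with a number of a shift or a turn outside -1 to 1 is refused whole. A call with a gripper value outside its range is refused whole. "hand" is the opening, from 0 (shut) to 1 (fully open), set as the call begins (left out, the last holds). The fingers move at their own pace and stop on an object; "grip_force" is the grip in N (left out, the last holds). Time passes only in rows, so rows that do not move let the fingers close. It gives the time, the measured TCP pose, the force, the opening and the grip force at its end, in the units of the state.
- get_state(): the state, without advancing time (a new reading comes with each control period).
- capture(name): name is "scene" or "top" or "wrist"; returns a dict with "img" (420x560x3 uint8, blue, green, red), "mtx" (3x3 intrinsics, pixels), "distortion" ([k1, k2, p1, p2, k3] as OpenCV has them; the pictures are not rectified), "view" (4x4, takes a point from world to camera coordinates); the wrist camera has in their place "T_tool_cam" (4x4, takes a point from camera to tool coordinates, whose origin is the TCP and whose axes are the flange's). Camera axes: x right, y down, z forward; pixel columns grow to the right and rows downward; lengths in mm; the calibration is good to about 2 mm. A picture is of the moment at which its call begins: read the wrist's pose just before it. There is no depth.
- sign_off(): hands the job in; it is judged then, once.
The state is a dict: "time": time; "joint_positions": joint angles; "joint_velocities": joint speeds; "joint_torque": joint torques, N m; "tcp_pos": TCP position; "ee_rot": TCP orientation; "wrist_force": force on the tool from outside, world axes, zero at the start; "torque": the same for the moment, N m; "finger_gap": opening from 0.0 (shut) to 1.0 (fully open); "finger_force": force on a finger pad.
Only numpy, scipy, OpenCV 4.12 (cv2) and the standard library are available. Lean on these libraries where they do the work, as an engineer would, in place of code of your own. Each camera call takes 0.05 s, during which the arm holds its last target. There are 200 camera calls.

### The job

One of the dust-filter unit's two bays is clogged: its indicator pin beside the bay has popped up, the other's is down. Lift that bay's flap and leave it standing open, draw the filter plate out from under it, and finish still holding the plate in the gripper: at rest, upright, over the middle of the dust tray, its long side along the tray's length and its lower edge about 10 cm above the tray. Leave the other bay shut and do not disturb the tray or the things lying about.

Things in the scene. Friction and masses are not known exactly. Their poses are not given: they have to be found in the camera images.
- unit: grey two-bay dust-filter unit, fixed; origin on bench under its centre; x from its front (handles) to its back (hinges), y to its left seen from the robot. Bays 150 (x) x 155 mm, 115 high, walls 5, centred at y = +77.5 (left) and -77.5 (right), empty inside but for the plate and its slot. Beside each, at y = +-175, a solid shoulder 40 mm wide, 120 high bears its indicator pin. 390 mm wide in all.
- pin_raised: indicator pin that has popped up: a white head of 30 mm diameter on a steel stem, its top 52 mm above the shoulder, in a dark 36 mm bezel; it marks the clogged bay, the one it stands beside (unit y = +175 or -175 mm, unit x = -55 mm). Which side varies. Origin: centre of its underside, on the shoulder's top, 120 mm above the bench.
- pin_flush: the other bay's indicator, same bezel and head but down: its top only 10 mm above the shoulder. Origin as for the raised pin.
- flap_left (a joint): left flap (+y side of the unit): hinge angle, 0 = shut, grows as it opens, 1.57 upright, stop at 1.9. Stiff hinge: about 3 N at the handle lifts it and it stays where left. Aluminium sheet 150 x 150 x 5 mm, 0.2 kg, underside 115.5 mm above the bench, hinged on its far edge (unit +x); swings up and away from the unit's front.
- flap_left_handle (a point): middle of the left flap's handle: round dark bar 10 mm thick, 70 mm long along the unit's y, on a leg at each end; its axis is 38 mm above the sheet, 125 mm from the hinge line, 25 mm from the flap's front edge. It can turn between finger pads as the flap swings.
- flap_left_hinge (a point): middle of the left flap's hinge line, which runs along the unit's y axis, 115.5 mm above the bench
- flap_right (a joint): right flap (-y side of the unit): hinge angle, 0 = shut, grows as it opens, 1.57 upright, stop at 1.9. Stiff hinge: about 3 N at the handle lifts it and it stays where left. Aluminium sheet 150 x 150 x 5 mm, 0.2 kg, underside 115.5 mm above the bench, hinged on its far edge (unit +x); swings up and away from the unit's front.
- flap_right_handle (a point): middle of the right flap's handle: round dark bar 10 mm thick, 70 mm long along the unit's y, on a leg at each end; its axis is 38 mm above the sheet, 125 mm from the hinge line, 25 mm from the flap's front edge. It can turn between finger pads as the flap swings.
- flap_right_hinge (a point): middle of the right flap's hinge line, which runs along the unit's y axis, 115.5 mm above the bench
- plate_left: loose filter plate upright in the left bay, hidden by the flap; ~0.16 kg. Aluminium frame, ribbed paper face: 100 mm long (x), 12 thick (y; ribs look 15), 78 high (z), plus a top grip tab 40 long, 12 thick, 25 high; 103 in all. Origin: centre of its lower edge. In the bay its x is along the unit's x, underside 5 mm above the bench. Its slot (2 mm play, 55 mm deep) lets it out straight up only.
- plate_left_tab (a point): centre of the grip tab of the left bay's plate, 90 mm above the plate's lower edge; pinch it across its 12 mm thickness (plate y)
- plate_right: loose filter plate upright in the right bay, hidden by the flap; ~0.16 kg. Aluminium frame, ribbed paper face: 100 mm long (x), 12 thick (y; ribs look 15), 78 high (z), plus a top grip tab 40 long, 12 thick, 25 high; 103 in all. Origin: centre of its lower edge. In the bay its x is along the unit's x, underside 5 mm above the bench. Its slot (2 mm play, 55 mm deep) lets it out straight up only.
- plate_right_tab (a point): centre of the grip tab of the right bay's plate, 90 mm above the plate's lower edge; pinch it across its 12 mm thickness (plate y)
- tray: shallow open steel dust tray loose on the bench, 200 mm long (its x) x 130 mm (its y) x 30 mm high, wall 4 mm, 0.8 kg; origin: centre of its underside
- casting: small comb-shaped aluminium casting lying on the bench to the right of the unit (-y), about 90 x 60 x 16 mm; a bystander; origin: centre of its underside
- can: closed steel can, 64 mm diameter, 90 mm high, to the right of the unit (-y); a bystander; origin: centre of its underside
- wrench: steel wrench lying on the bench beyond the tray; a bystander; origin: underside near its middle
Mind the look-alikes: they are no part of the job. Leave any brown or green look-alike of the tray alone.

How it is judged (in metres and radians):
On the way, in this order (a step that is already met when the one before it is completed fails the run):
1. the clogged bay's flap is lifted open (past 1.0 rad) (((y of pin_raised in the frame of unit above 0 m and value of joint flap_left above 1 rad) or (y of pin_raised in the frame of unit below 0 m and value of joint flap_right above 1 rad))), for 0.2 s.
2. that bay's plate is in the gripper, its lower edge drawn clear above the bay's rim (over 120 mm above the bench) (((y of pin_raised in the frame of unit above 0 m and height (world z) of plate_left above 0.12 m and contact force between the fingers and plate_left above 1 N) or (y of pin_raised in the frame of unit below 0 m and height (world z) of plate_right above 0.12 m and contact force between the fingers and plate_right above 1 N))), for 0.2 s.
At the end, for the whole second after the job is handed in: Clogged bay's plate held, touching neither unit nor tray, still; within 40 mm of tray's middle along each tray axis; lower edge 50-170 mm above tray's underside; upright within 0.2 rad, lengthwise within 0.26; its flap open past 1.0 rad; other flap under 0.1, its plate within 20 mm of its start (((y of pin_raised in the frame of unit above 0 m and x of plate_left in the frame of tray between -0.04 and 0.04 m and y of plate_left in the frame of tray between -0.04 and 0.04 m and z of plate_left in the frame of tray between 0.05 and 0.17 m and angle between plate_left's own z axis and vertical below 0.2 rad and angle between the x axis of plate_left and the x axis of tray, either way round below 0.26 rad and contact force between the fingers and plate_left above 1 N and contact force between plate_left and unit below 0.1 N and contact force between plate_left and tray below 0.1 N and linear speed of plate_left below 0.03 m/s and value of joint flap_left above 1 rad and value of joint flap_right below 0.1 rad and distance of plate_right from where it was at the start of the episode below 0.02 m) or (y of pin_raised in the frame of unit below 0 m and x of plate_right in the frame of tray between -0.04 and 0.04 m and y of plate_right in the frame of tray between -0.04 and 0.04 m and z of plate_right in the frame of tray between 0.05 and 0.17 m and angle between plate_right's own z axis and vertical below 0.2 rad and angle between the x axis of plate_right and the x axis of tray, either way round below 0.26 rad and contact force between the fingers and plate_right above 1 N and contact force between plate_right and unit below 0.1 N and contact force between plate_right and tray below 0.1 N and linear speed of plate_right below 0.03 m/s and value of joint flap_right above 1 rad and value of joint flap_left below 0.1 rad and distance of plate_left from where it was at the start of the episode below 0.02 m))); the arm keeps its last pose, push and grip.
It fails at once if the other bay's flap is opened or its plate moved ((y of pin_raised in the frame of unit above 0 m and (value of joint flap_right above 0.15 rad or distance of plate_right from where it was at the start of the episode above 0.02 m)) or (y of pin_raised in the frame of unit below 0 m and (value of joint flap_left above 0.15 rad or distance of plate_left from where it was at the start of the episode above 0.02 m))).
It fails at once if the tray or a bystander is shifted over 30 mm or tipped (distance of any of casting, can, wrench, tray from where it was at the start of the episode above 0.03 m or angle between can's own z axis and vertical above 0.3 rad).
It also fails if it takes over 58 s, if anything falls off the work surface, if the arm or the gripper's body presses on something with over 40 N, if the wrist force passes 120 N, or if a joint passes its speed limit or range.

## Working session

There is one attempt and no reset: what is moved stays moved. The work goes in short steps, Python scripts to look and compute and a tool call to move; the robot and the scene stay as the last step left them, time stands still between calls to the robot, and variables do not carry over. Pictures are saved under pics/ and viewed, at most 10 in all, crops included, and the job is handed in when it is done.

Besides the shell and the picture viewer there is one more tool, called after "Call:" as name(argument=value, ...), one argument or row to a line, values as JSON. servo_tool: Moves the arm, as the interface text tells. Shifts and turns lie within -1 to 1; 1 stands for 0.4 m of shift or 30 degrees of turn. Its arguments: {"type":"object","properties":{"increments":{"type":"array","items":{"type":"array"}},"hand":{"type":"number"},"grip_force":{"type":"number"}},"required":["increments"]}

```bash
mkdir -p pics; python3 - <<'E'
from bench import *
import cv2,pickle
s=get_state();print(s)
d={}
for n in("scene","top"):
    c=capture(n);d[n]=c;cv2.imwrite(f"pics/{n}0.png",c["img"]);print(n,c["mtx"],c["distortion"],c["view"])
pickle.dump(d,open("c0.pkl","wb"))
w=capture("wrist");print(w["T_tool_cam"])
E
```

```text
{'time': 0.0, 'joint_positions': array([-1.2374924 ,  0.61596561, -0.01261666,  1.42489986,  0.008101  ,
        1.10340482, -0.04040214]), 'joint_velocities': array([ 0.00080644,  0.00027308,  0.00023274,  0.00084088, -0.0003985 ,
       -0.00014543,  0.00067545]), 'joint_torque': array([-1.09405380e-03, -4.69216311e+01,  2.58721327e-01, -1.71031916e+01,
        9.87653271e-03,  9.50190879e-03, -1.28417921e-05]), 'tcp_pos': array([228.58033934, 607.66264394, 230.10772143]), 'ee_rot': array([-0.56195681, -3.0904828 ,  0.00407071]), 'wrist_force': array([-0.13054495, -0.21791745,  0.01613838]), 'torque': array([-0.01345934,  0.01540307,  0.03766475]), 'finger_force': 0.0, 'finger_gap': 1.0008861153377435}
scene [[411.28138073   0.         279.07599205]
 [  0.         411.28138073 208.42457231]
 [  0.           0.           1.        ]] [-0.03405377  0.          0.          0.          0.        ] [[ 6.72743009e-01  7.39601596e-01  2.01574639e-02 -3.14433515e+02]
 [ 5.52708483e-01 -4.84259668e-01 -6.78237353e-01 -1.16879252e+02]
 [-4.91863982e-01  4.67420639e-01 -7.34566382e-01  1.46050817e+03]
 [ 0.00000000e+00  0.00000000e+00  0.00000000e+00  1.00000000e+00]]
top [[428.33840865   0.         280.88053221]
 [  0.         428.33840865 211.12666256]
 [  0.           0.           1.        ]] [-0.13021882  0.          0.          0.          0.        ] [[ 1.65349005e-02 -9.99826644e-01 -8.56028556e-03  5.85586283e+01]
 [-9.96390880e-01 -1.57639699e-02 -8.34069045e-02  4.34972952e+02]
 [ 8.32575013e-02  9.90851533e-03 -9.96478805e-01  1.57644247e+03]
 [ 0.00000000e+00  0.00000000e+00  0.00000000e+00  1.00000000e+00]]
[[-4.71123251e-04 -9.56357472e-01 -2.92198842e-01  7.53615014e+01]
 [ 9.99999856e-01 -5.26003800e-04  1.09256018e-04 -6.64145509e-01]
 [-2.58185511e-04 -2.92198749e-01  9.56357582e-01 -1.42512291e+02]
 [ 0.00000000e+00  0.00000000e+00  0.00000000e+00  1.00000000e+00]]
```

View pics/scene0.png

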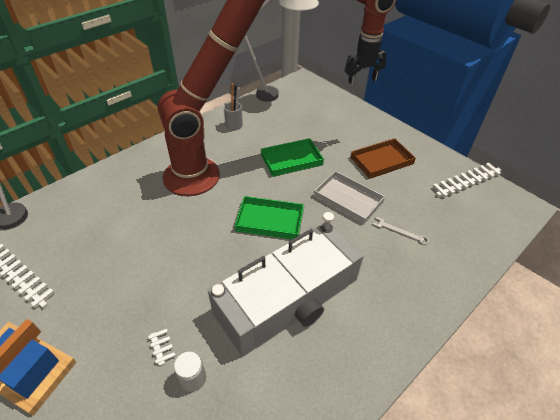

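View pics/top0.png

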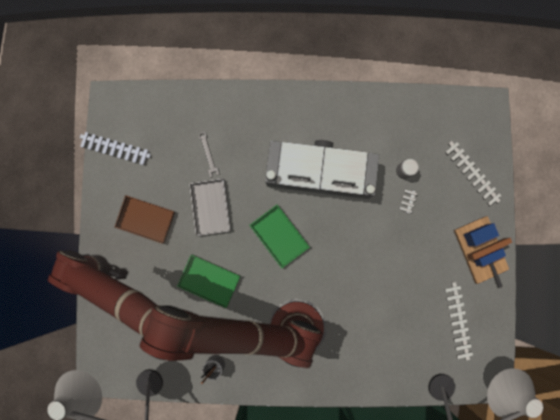

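Scene: the pin near (328,221) stands up on a stem, and the one at (218,291) looks down. That makes the left (+y) bay the clogged one, at top (271,175). Tray candidates in top: grey (211,208), brown (146,219), green (281,237) and green (210,281). Only the grey steel one fits. An enlarged crop should confirm this, along with the mask measurements.

```bash
cat > h.py <<'E'
import numpy as np,cv2,pickle
def ray(c,uv):
    p=cv2.undistortPoints(np.float64(uv).reshape(-1,1,2),c["mtx"],np.float64(c["distortion"])).reshape(-1,2)
    V=c["view"];R,t=V[:3,:3],V[:3,3]
    return -R.T@t, np.c_[p,np.ones(len(p))]@R
def onz(c,uv,z):
    o,d=ray(c,uv);return (o+d*((z-o[2])/d[:,2])[:,None]).round(1)
def blobs(c,lo,hi,box,amin=40,k=0):
    hsv=cv2.cvtColor(c["img"],cv2.COLOR_BGR2HSV);m=cv2.inRange(hsv,lo,hi)
    x0,y0,x1,y1=box;mm=np.zeros_like(m);mm[y0:y1,x0:x1]=m[y0:y1,x0:x1]
    cs,_=cv2.findContours(mm,cv2.RETR_EXTERNAL,cv2.CHAIN_APPROX_NONE)
    return [q for q in cs if cv2.contourArea(q)>amin]
E
python3 - <<'E'
from h import *
d=pickle.load(open("c0.pkl","rb"));t,s=d["top"],d["scene"]
for n,c,box in(("top",t,(262,130,390,205)),("scene",s,(205,200,365,350))):
    for q in blobs(c,(0,0,190),(179,60,255),box):
        r=cv2.minAreaRect(q);b=cv2.boxPoints(r);print(n,"flap",cv2.contourArea(q),r,onz(c,b,120.5).tolist())
for n,c,p in(("top",t,(211,208)),("scene",s,(349,196))):
    print(n,"tray px",cv2.cvtColor(c["img"],cv2.COLOR_BGR2HSV)[p[1]-1:p[1]+2,p[0]].tolist(), 'bench', cv2.cvtColor(c["img"],cv2.COLOR_BGR2HSV)[p[1]+40,p[0]+30].tolist())
for n,c,box in(("top",t,(180,172,240,244)),("scene",s,(308,168,390,225))):
    for sv in (105,120,135):
      for q in blobs(c,(0,0,sv),(179,40,255),box,200):
        r=cv2.minAreaRect(q);print(n,"tray",sv,cv2.contourArea(q),r,onz(c,cv2.boxPoints(r),4).tolist())
a=cv2.resize(t["img"][125:245,185:385],None,fx=4,fy=4,interpolation=2)[:, :800]
b=cv2.resize(s["img"][170:350,200:390],None,fx=3.1,fy=3.1,interpolation=2)
cv2.imwrite("pics/ct.png",a);cv2.imwrite("pics/cs.png",b)
E
```

```text
top flap 1070.0 ((344.05487060546875, 170.006103515625), (39.20319366455078, 38.65104293823242), 6.34019136428833) [[512.4, -79.6, 120.5], [649.9, -93.9, 120.5], [637.1, -232.6, 120.5], [499.4, -216.8, 120.5]]
top flap 1122.0 ((300.2923583984375, 164.6615447998047), (39.194976806640625, 38.450767517089844), 7.125016689300537) [[530.2, 74.8, 120.5], [667.2, 60.2, 120.5], [651.9, -77.7, 120.5], [515.2, -61.8, 120.5]]
scene flap 90.5 ((217.5, 289.0), (10.0, 11.0), 90.0) [[484.8, -244.4, 120.5], [502.9, -223.9, 120.5], [525.6, -241.1, 120.5], [507.9, -261.2, 120.5]]
scene flap 42.5 ((251.8040771484375, 268.0743103027344), (3.171238899230957, 21.938735961914062), 62.10273361206055) [[504.8, -167.1, 120.5], [513.3, -109.4, 120.5], [522.5, -112.3, 120.5], [513.9, -169.6, 120.5]]
scene flap 2789.0 ((263.7307434082031, 286.84613037109375), (56.57942581176758, 62.95846939086914), 56.3099365234375) [[493.4, -220.4, 120.5], [498.3, -48.9, 120.5], [657.3, -88.0, 120.5], [642.8, -243.1, 120.5]]
scene flap 2283.5 ((311.75518798828125, 257.33197021484375), (60.668724060058594, 52.602603912353516), 4
[... 996 characters left out ...]
9958419799805), 81.8698959350586) [[526.2, 399.6, 4.0], [543.2, 290.6, 4.0], [362.0, 259.5, 4.0], [344.7, 367.3, 4.0]]
scene tray 105 3723.0 ((348.4999694824219, 195.99998474121094), (80.99998474121094, 55.99999237060547), 0.0) [[438.6, 150.9, 4.0], [249.0, 340.7, 4.0], [444.1, 566.0, 4.0], [611.1, 347.1, 4.0]]
scene tray 120 3697.5 ((348.4999694824219, 195.99998474121094), (80.99998474121094, 55.99999237060547), 0.0) [[438.6, 150.9, 4.0], [249.0, 340.7, 4.0], [444.1, 566.0, 4.0], [611.1, 347.1, 4.0]]
scene tray 135 3592.0 ((348.4999694824219, 195.99998474121094), (80.99998474121094, 55.99999237060547), 0.0) [[438.6, 150.9, 4.0], [249.0, 340.7, 4.0], [444.1, 566.0, 4.0], [611.1, 347.1, 4.0]]
```

View pics/ct.png

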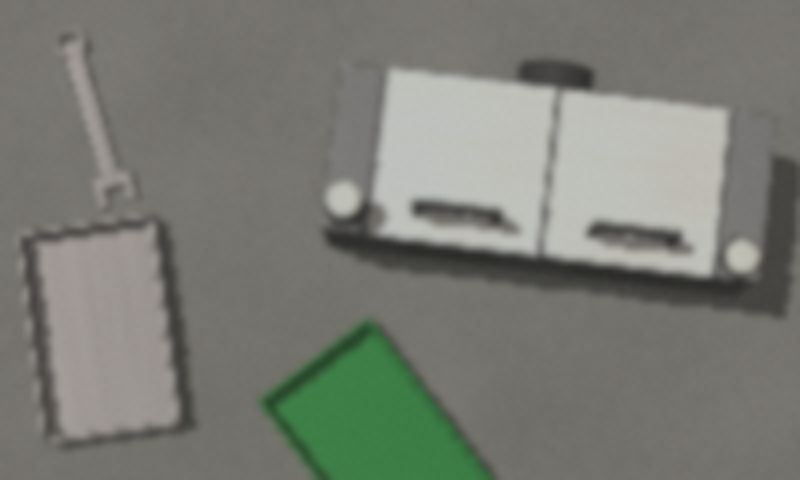

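View pics/cs.png

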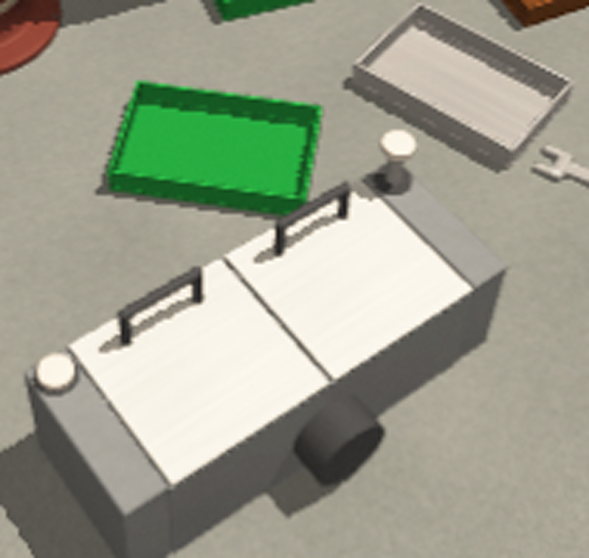

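Confirmed. The left pin (scene crop (398,145)) stands on its stem and the right one (55,372) is down. The grey tray in the crop (corners (22,238), (158,222), (192,428), (55,444)) is steel. Next I'll get the corner geometry from both views.

```bash
cat > geo.py <<'E'
from h import *
from scipy.optimize import least_squares
d=pickle.load(open("c0.pkl","rb"));t,s=d["top"],d["scene"]
T=lambda p:(np.float64(p)+.5)/4-.5+[185,125]
S=lambda p:(np.float64(p)+.5)/3.1-.5+[200,170]
def tri(a,b):
    o1,d1=ray(t,a);o2,d2=ray(s,b);out=[]
    for x,y in zip(d1,d2):
        k=np.linalg.lstsq(np.c_[x,-y],o2-o1,rcond=None)[0]
        p,q=o1+k[0]*x,o2+k[1]*y;out.append(np.r_[(p+q)/2,np.linalg.norm(p-q)])
    return np.round(out,1)
# backleft, backmid, frontmid, backright, frontright | handle L,R bar mids | pins
tp=T([(388,68),(559,91),(541,257),(728,109),(714,277),(457,210),(635,234),(343,199),(741,256)])
sp=S([(473,288),(331,378),(227,258),(172,484),(70,348),(314,215),(161,289),(398,143),(55,372)])
r=tri(tp,sp);print(r)
# fit of unit pose from known points at their heights, both views
m=np.float64([[75,152.5],[75,0],[-75,0],[75,-152.5],[-75,-152.5],[-50,77.5],[-50,-77.5],[-55,175],[-55,-175]])
z=[120.5]*5+[158.5+5]*2+[172,130]
for nm,c,px in(("top",t,tp),("scene",s,sp)):
    w=np.array([onz(c,px[i],z[i])[0,:2] for i in range(9)])
    def f(p):
        a=p[2];R=np.array([[np.cos(a),-np.sin(a)],[np.sin(a),np.cos(a)]]);return (m@R.T+p[:2]-w).ravel()
    k=least_squares(f,[590,-75,-.1]);print(nm,"unit",k.x.round(3),f(k.x).reshape(-1,2).round(1).tolist())
tt=T([(22,238),(158,222),(192,428),(55,444)]);ts=S([(569,87),(503,165),(350,82),(420,8)])
print("tray",onz(t,tt,30).tolist(),onz(t,tt,30).mean(0));print(onz(s,ts[[0,2,3]],30).tolist())
E
python3 geo.py
```

```text
[[ 6.733e+02  6.660e+01  1.204e+02  1.600e+00]
 [ 6.552e+02 -8.480e+01  1.204e+02  2.400e+00]
 [ 5.088e+02 -6.810e+01  1.165e+02  7.500e+00]
 [ 6.414e+02 -2.362e+02  1.195e+02  0.000e+00]
 [ 4.927e+02 -2.219e+02  1.158e+02  4.600e+00]
 [ 5.424e+02  4.900e+00  1.468e+02  1.700e+00]
 [ 5.221e+02 -1.472e+02  1.594e+02  1.600e+00]
 [ 5.463e+02  1.022e+02  1.704e+02  1.200e+00]
 [ 5.092e+02 -2.457e+02  1.253e+02  6.000e-01]]
top unit [ 5.81009e+02 -7.75150e+01 -1.05000e-01] [[-1.1, 0.3], [1.3, 0.3], [0.6, 1.1], [-1.5, -1.1], [-0.3, 1.6], [0.3, 0.1], [2.1, -2.0], [-1.0, 0.5], [-0.5, -0.8]]
scene unit [ 5.85375e+02 -7.81040e+01 -1.05000e-01] [[2.1, -1.4], [4.0, -2.1], [-2.5, -3.0], [2.1, -1.1], [-2.0, -0.2], [-8.0, 8.7], [2.6, -1.5], [1.5, 0.1], [0.3, 0.5]]
tray [[529.1, 407.2, 30.0], [545.8, 279.3, 30.0], [354.2, 242.4, 30.0], [337.1, 369.6, 30.0]] [441.55  324.625  30.   ]
[[537.2, 403.2, 30.0], [377.1, 231.2, 30.0], [346.9, 375.0, 30.0]]
```

```bash
cat > go.py <<'E'
import sys,numpy as np
from scipy.spatial.transform import Rotation as R
from bench import get_state
s=get_state();p=s["tcp_pos"];Q=R.from_rotvec(s["ee_rot"])
x,y,z,yaw=map(float,sys.argv[1:5]);tilt=float(sys.argv[5]) if len(sys.argv)>5 else 0
c,n=np.cos(np.radians(yaw)),np.sin(np.radians(yaw))
G=R.from_matrix(np.array([[c,n,0],[n,-c,0],[0,0,-1.]]))
dl=np.array([x,y,z])-p
a=(Q.inv()*G).as_rotvec(degrees=True)/30
print("t",round(s["time"],2),"tcp",p.round(1),"toolx yaw",np.degrees(np.arctan2(*Q.as_matrix()[[1,0],0])).round(2),"gap",round(s["finger_gap"],3),"F",s["wrist_force"].round(1),s["finger_force"])
print("shift first (units, tool now)",(Q.inv().apply(dl)/400).round(4),"turn units",a.round(4),"rows>=",np.linalg.norm(dl)/50,np.linalg.norm(a)*30/8.59)
print("shift in goal axes",(G.inv().apply(dl)/400).round(4))
E
python3 go.py 540 4 270 84
```

```text
t 0.15 tcp [228.6 607.9 230.4] toolx yaw 159.39 gap 1.003 F [0.2 0.2 0.8] 0.0
shift first (units, tool now) [-1.26   -1.1392 -0.0967] turn units [-3.3000e-03  2.5000e-03  2.5131e+00] rows>= 13.611483565404628 8.776758094699478
shift in goal axes [-1.42    0.9321 -0.099 ]
```

Call:
servo_tool(
  increments=[
    [[-0.06,-0.054,-0.02],[0,0,0]],
    [[-0.075,-0.068,-0.02],[0,0,0]],
    [[-0.075,-0.068,-0.02],[0,0,0]],
    [[-0.075,-0.068,-0.02],[0,0,0]],
    [[-0.075,-0.068,-0.02],[0,0,0]],
    [[-0.075,-0.068,0],[0,0,0]],
    [[-0.075,-0.068,0],[0,0,0]],
    [[-0.075,-0.068,0],[0,0,0]],
    [[-0.075,-0.068,0],[0,0,0]],
    [[-0.075,-0.068,0],[0,0,0]],
    [[-0.075,-0.068,0],[0,0,0]],
    [[-0.075,-0.068,0],[0,0,0]],
  ],
  hand=0.7,
)

```text
time: 1.35
tcp_pos: [447.5, 181.9, 271.2]
ee_rot: [-0.562, -3.091, 0.0]
wrist_force: [-0.6, 0.4, 0.3]
finger_gap: 0.701
finger_force: 0.0
```

Call:
servo_tool(
  increments=[
    [[-0.075,-0.068,0],[0,0,0]],
    [[-0.075,-0.068,0],[0,0,0]],
    [[-0.075,-0.068,0],[0,0,0]],
    [[-0.075,-0.068,0],[0,0,0]],
    [[-0.06,-0.054,0],[0,0,0]],
    [[0,0,0],[0,0,0.27]],
    [[0,0,0],[0,0,0.27]],
    [[0,0,0],[0,0,0.27]],
    [[0,0,0],[0,0,0.27]],
    [[0,0,0],[0,0,0.27]],
    [[0,0,0],[0,0,0.27]],
  ],
)

```text
time: 2.45
tcp_pos: [535.8, 10.8, 271.0]
ee_rot: [-1.791, -2.58, 0.001]
wrist_force: [0.0, 0.3, -0.5]
finger_gap: 0.699
finger_force: 0.0
```

Call:
servo_tool(
  increments=[
    [[0,0,0],[0,0,0.27]],
    [[0,0,0],[0,0,0.27]],
    [[0,0,0],[0,0,0.27]],
    [[0,0,0],[0,0,0.08]],
    [[0,0,0],[0,0,0]],
    [[0,0,0],[0,0,0]],
  ],
)

```text
time: 3.05
tcp_pos: [535.9, 10.9, 271.1]
ee_rot: [-2.331, -2.105, 0.001]
wrist_force: [1.6, -0.0, 0.7]
finger_gap: 0.7
finger_force: 0.0
```

```bash
python3 go.py 540.5 4.3 200 84; python3 - <<'E'
from bench import *
import cv2,pickle
s=get_state();c=capture("wrist");c["p"]=s["tcp_pos"];c["r"]=s["ee_rot"];pickle.dump(c,open("w1.pkl","wb"));cv2.imwrite("pics/w1.png",c["img"])
E
```

```text
t 3.05 tcp [535.9  10.9 271.1] toolx yaw 84.16 gap 0.7 F [ 1.6 -0.   0.7] 0.0
shift first (units, tool now) [-0.0151  0.0132  0.1777] turn units [-0.0012  0.0002  0.0052] rows>= 1.430821189633953 0.01875368761264858
shift in goal axes [-0.0151  0.0131  0.1777]
```

View pics/w1.png

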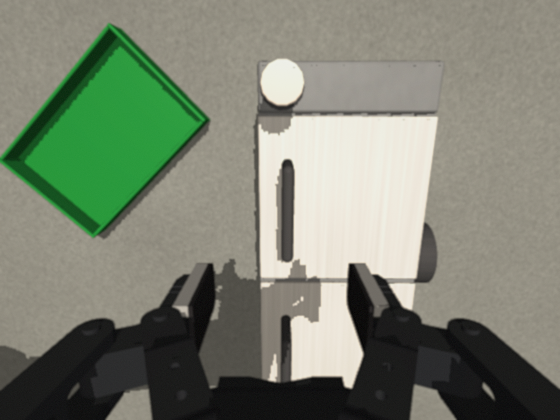

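The wrist view shows the left handle from (288,162) to (288,262), its raised pin at (282,82), and the flap's hinge edge at about x=433. I'll measure these now.

```bash
python3 - <<'E'
from h import *
from scipy.spatial.transform import Rotation as R
c=pickle.load(open("w1.pkl","rb"));M=np.eye(4);M[:3,:3]=R.from_rotvec(c["r"]).as_matrix();M[:3,3]=c["p"]
c["view"]=np.linalg.inv(M@c["T_tool_cam"])
print(onz(c,[(288,162),(288,262)],163),onz(c,[(288,212)],163))
print("pin",onz(c,[(282,82)],172),"hinge",onz(c,[(437,115),(417,282)],120.5),"front",onz(c,[(260,115),(260,280)],120.5))
E
```

```text
[[544.1  46.7 163. ]
 [536.3 -34.  163. ]] [[540.4   8.2 163. ]]
pin [[545.1 101.4 172. ]] hinge [[670.5  66.  120.5]
 [656.5 -87.5 120.5]] front [[524.9  81.4 120.5]
 [506.6 -70.2 120.5]]
```

Call:
servo_tool(
  increments=[
    [[-0.014,0.0131,0.02],[0,0,0]],
    [[0,0,0.07],[0,0,0]],
    [[0,0,0.07],[0,0,0]],
    [[0,0,0.07],[0,0,0]],
    [[0,0,0.05],[0,0,0]],
    [[0,0,0.03],[0,0,0]],
    [[0,0,0.018],[0,0,0]],
    [[0,0,0],[0,0,0]],
    [[0,0,0],[0,0,0]],
  ],
)

```text
time: 4.0
tcp_pos: [541.5, 4.4, 140.8]
ee_rot: [2.332, 2.103, 0.002]
wrist_force: [-0.4, -1.1, 0.9]
finger_gap: 0.699
finger_force: 0.0
```

Call:
servo_tool(
  increments=[
    [[0,0,0],[0,0,0]],
    [[0,0,0],[0,0,0]],
    [[0,0,0],[0,0,0]],
    [[0,0,0],[0,0,0]],
    [[0,0,0],[0,0,0]],
    [[0,0,0],[0,0,0]],
    [[0,0,0],[0,0,0]],
    [[0,0,0],[0,0,0]],
  ],
  hand=0,
  grip_force=25,
)

```text
time: 4.8
tcp_pos: [540.7, 4.7, 140.5]
ee_rot: [-2.333, -2.104, -0.0]
wrist_force: [-1.7, 0.2, 4.8]
finger_gap: 0.106
finger_force: 24.6
```

```bash
python3 -c "
import numpy as np
t=np.radians(19+np.array([0,4]+list(range(12,96,8))+[94]));p=132.2*np.c_[-np.cos(t),-np.sin(t)]/400
print(np.diff(p,axis=0).round(3).tolist())"
```

```text
[[0.008, -0.022], [0.021, -0.041], [0.026, -0.038], [0.031, -0.034], [0.036, -0.029], [0.04, -0.024], [0.042, -0.018], [0.045, -0.012], [0.046, -0.006], [0.046, 0.001], [0.046, 0.007], [0.044, 0.013], [0.011, 0.004]]
```

Call:
servo_tool(
  increments=[
    [[0,0.008,-0.022],[0,0,0]],
    [[0,0.01,-0.02],[0,0,0]],
    [[0,0.011,-0.021],[0,0,0]],
    [[0,0.026,-0.038],[0,0,0]],
    [[0,0.031,-0.034],[0,0,0]],
    [[0,0.036,-0.029],[0,0,0]],
    [[0,0,0],[0,0,0]],
  ],
)

```text
time: 5.5
tcp_pos: [589.2, -0.5, 208.3]
ee_rot: [-2.332, -2.103, 0.001]
wrist_force: [-6.3, 1.1, 7.5]
finger_gap: 0.102
finger_force: 25.2
```

```bash
python3 go.py 588 0 239 84
```

```text
t 5.5 tcp [ 5.892e+02 -5.000e-01  2.083e+02] toolx yaw 84.09 gap 0.102 F [-6.3  1.1  7.5] 25.179544687271118
shift first (units, tool now) [ 0.001  -0.0033 -0.0767] turn units [-0.0034 -0.0014  0.0029] rows>= 0.6145025229365944 0.016288696920279577
shift in goal axes [ 0.001  -0.0031 -0.0767]
```

Call:
servo_tool(
  increments=[
    [[0,0.04,-0.024],[0,0,0]],
    [[0,0.042,-0.018],[0,0,0]],
    [[0,0.045,-0.012],[0,0,0]],
    [[0,0.046,-0.006],[0,0,0]],
    [[0,0.046,0.001],[0,0,0]],
    [[0,0.046,0.007],[0,0,0]],
    [[0,0.044,0.013],[0,0,0]],
    [[0,0.011,0.004],[0,0,0]],
    [[0,0,0],[0,0,0]],
    [[0,0,0],[0,0,0]],
  ],
)

```text
time: 6.5
tcp_pos: [717.6, -14.3, 221.1]
ee_rot: [2.331, 2.101, 0.003]
wrist_force: [2.3, -2.0, 3.0]
finger_gap: 0.104
finger_force: 25.8
```

```bash
python3 - <<'E'
from bench import *
import cv2
cv2.imwrite("pics/s2.png",capture("scene")["img"])
E
```

```text
(no output)
```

View pics/s2.png

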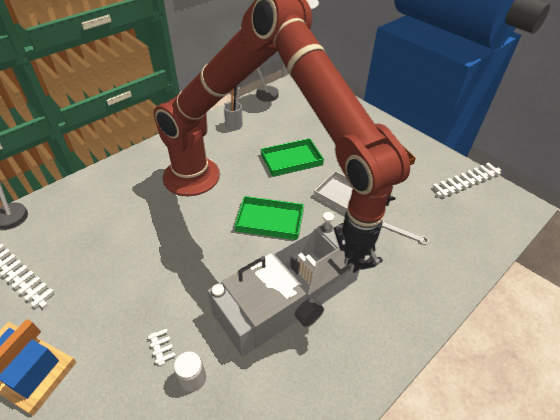

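The flap stands open behind the bay, whose plate shows at (303,268), and the gripper is still on the handle at (360,260). Now I'll release it partly and rise.

Call:
servo_tool(
  increments=[
    [[0,0,0],[0,0,0]],
    [[0,0,0],[0,0,0]],
    [[0,0,0],[0,0,0]],
    [[0,0,0],[0,0,0]],
    [[0,0,-0.03],[0,0,0]],
    [[0,0,-0.06],[0,0,0]],
    [[0,0,-0.08],[0,0,0]],
    [[0,0,-0.08],[0,0,0]],
    [[0,0,-0.04],[0,0,0]],
    [[0,0,0],[0,0,0]],
  ],
  hand=0.35,
)

```text
time: 7.55
tcp_pos: [717.2, -13.5, 339.0]
ee_rot: [2.33, 2.102, 0.006]
wrist_force: [-0.0, 0.1, 0.1]
finger_gap: 0.35
finger_force: 0.0
```

```bash
python3 go.py 575 0 335 174
```

```text
t 7.55 tcp [717.2 -13.5 339. ] toolx yaw 84.12 gap 0.35 F [-0.   0.1  0.1] 0.0
shift first (units, tool now) [-0.0029 -0.3572  0.0083] turn units [ 0.0083  0.0063 -2.996 ] rows>= 2.8586416354046973 10.46349602546008
shift in goal axes [ 0.3572 -0.0037  0.01  ]
```

Call:
servo_tool(
  increments=[
    [[-0.003,-0.057,0],[0,0,0]],
    [[0,-0.08,0],[0,0,0]],
    [[0,-0.08,0],[0,0,0]],
    [[0,-0.08,0],[0,0,0]],
    [[0,-0.06,0],[0,0,0]],
    [[0,0,0],[0,0,-0.25]],
    [[0,0,0],[0,0,-0.275]],
    [[0,0,0],[0,0,-0.275]],
    [[0,0,0],[0,0,-0.275]],
    [[0,0,0],[0,0,-0.275]],
    [[0,0,0],[0,0,-0.275]],
    [[0,0,0],[0,0,-0.275]],
  ],
  hand=0.7,
)

```text
time: 8.75
tcp_pos: [573.1, 0.5, 333.9]
ee_rot: [-1.035, -2.961, 0.002]
wrist_force: [-0.4, -1.0, -0.1]
finger_gap: 0.698
finger_force: 0.0
```

Call:
servo_tool(
  increments=[
    [[0,0,0],[0,0,-0.275]],
    [[0,0,0],[0,0,-0.275]],
    [[0,0,0],[0,0,-0.275]],
    [[0,0,0],[0,0,-0.275]],
    [[0,0,0],[0,0,0]],
    [[0,0,0],[0,0,0]],
  ],
)

```text
time: 9.35
tcp_pos: [573.6, 0.1, 334.6]
ee_rot: [-0.166, -3.134, -0.0]
wrist_force: [0.1, 0.1, 0.5]
finger_gap: 0.702
finger_force: 0.0
```

```bash
python3 go.py 590 -1 200 174; python3 - <<'E'
from bench import *
import cv2,pickle
s=get_state();c=capture("wrist");c["p"]=s["tcp_pos"];c["r"]=s["ee_rot"];pickle.dump(c,open("w2.pkl","wb"));cv2.imwrite("pics/w2.png",c["img"])
E
```

```text
t 9.35 tcp [5.736e+02 1.000e-01 3.346e+02] toolx yaw 173.93 gap 0.702 F [0.1 0.1 0.5] 0.0
shift first (units, tool now) [-0.0419  0.0016  0.3363] turn units [-0.0001 -0.0055 -0.0024] rows>= 2.7114701478271037 0.02075448933849481
shift in goal axes [-0.041   0.0015  0.3364]
```

View pics/w2.png

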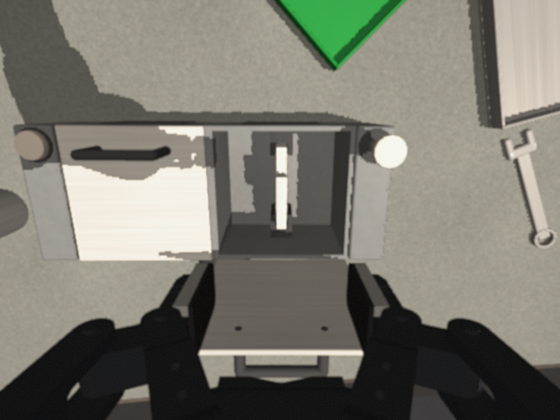

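The wrist view shows the open bay with the plate edge-on from (281,147) to (281,230), and the flap standing at the lower middle with its top edge at y≈350. I'll check the predicted tab against these pixels.

```bash
python3 - <<'E'
from h import *
from scipy.spatial.transform import Rotation as R
c=pickle.load(open("w2.pkl","rb"));M=np.eye(4);M[:3,:3]=R.from_rotvec(c["r"]).as_matrix();M[:3,3]=c["p"]
c["view"]=np.linalg.inv(M@c["T_tool_cam"])
V=c["view"];rv=cv2.Rodrigues(V[:3,:3])[0]
C=np.array([590,-1]);u=np.array([.9945,-.105])
P=np.float64([[*(C+u*a),z] for a,z in((-50,83),(-20,108),(0,108),(20,108),(50,83))])
print(cv2.projectPoints(P,rv,V[:3,3],c["mtx"],np.float64(c["distortion"]))[0].reshape(-1,2).round(0).tolist())
print("plate ends",onz(c,[(281,147),(281,230)],83),"tab mid x-line",onz(c,[(281.5,202)],108))
print("flap top edge L,R",onz(c,[(201,352),(361,352)],265))
g=cv2.cvtColor(c["img"],cv2.COLOR_BGR2GRAY);print(g[140:240:4,281].tolist());print(g[205,270:294].tolist())
E
```

```text
[[281.0, 147.0], [281.0, 177.0], [281.0, 195.0], [281.0, 212.0], [281.0, 229.0]]
plate ends [[539.7   3.9  83. ]
 [640.4  -6.8  83. ]] tab mid x-line [[598.1  -1.8 108. ]]
flap top edge L,R [[664.5 -69.5 265. ]
 [677.2  48.8 265. ]]
[87, 96, 241, 244, 245, 245, 245, 245, 218, 129, 243, 243, 243, 244, 244, 245, 245, 244, 243, 242, 243, 242, 224, 46, 48]
[79, 61, 39, 26, 47, 116, 199, 240, 245, 244, 244, 245, 245, 246, 247, 245, 213, 126, 50, 32, 74, 126, 153, 160]
```

Predicted and seen agree to a pixel: tab at (590,-1), and the flap's top edge at x≈670 is clear. Descending to the tab now.

Call:
servo_tool(
  increments=[
    [[-0.041,0.002,0.02],[0,0,0]],
    [[0,0,0.08],[0,0,0]],
    [[0,0,0.09],[0,0,0]],
    [[0,0,0.09],[0,0,0]],
    [[0,0,0.09],[0,0,0]],
    [[0,0,0.08],[0,0,0]],
    [[0,0,0.06],[0,0,0]],
    [[0,0,0],[0,0,0]],
    [[0,0,0],[0,0,0]],
  ],
)

```text
time: 10.3
tcp_pos: [591.0, -0.9, 131.9]
ee_rot: [-0.163, -3.137, 0.0]
wrist_force: [0.7, 0.1, -0.8]
finger_gap: 0.701
finger_force: 0.0
```

```bash
python3 go.py 590 -1 80 174
```

```text
t 10.3 tcp [591.   -0.9 131.9] toolx yaw 174.04 gap 0.701 F [ 0.7  0.1 -0.8] 0.0
shift first (units, tool now) [ 0.0024 -0.0005  0.1297] turn units [-0.0006 -0.0006  0.0014] rows>= 1.0374914058303464 0.00557960287267303
shift in goal axes [ 0.0024 -0.0006  0.1297]
```

Call:
servo_tool(
  increments=[
    [[0.002,0,0.04],[0,0,0]],
    [[0,0,0.05],[0,0,0]],
    [[0,0,0.025],[0,0,0]],
    [[0,0,0.015],[0,0,0]],
    [[0,0,0],[0,0,0]],
  ],
)

```text
time: 10.8
tcp_pos: [590.3, -0.9, 80.0]
ee_rot: [0.162, 3.137, -0.0]
wrist_force: [-1.0, 0.0, 0.6]
finger_gap: 0.704
finger_force: 0.0
```

Call:
servo_tool(
  increments=[
    [[0,0,0],[0,0,0]],
    [[0,0,0],[0,0,0]],
    [[0,0,0],[0,0,0]],
    [[0,0,0],[0,0,0]],
    [[0,0,0],[0,0,0]],
    [[0,0,0],[0,0,0]],
    [[0,0,0],[0,0,0]],
    [[0,0,0],[0,0,0]],
  ],
  hand=0,
  grip_force=50,
)

```text
time: 11.6
tcp_pos: [590.7, -1.0, 80.4]
ee_rot: [0.162, 3.136, -0.0]
wrist_force: [0.2, -1.4, 4.5]
finger_gap: 0.13
finger_force: 49.4
```

Call:
servo_tool(
  increments=[
    [[0,0,-0.02],[0,0,0]],
    [[0,0,-0.03],[0,0,0]],
    [[0,0,-0.04],[0,0,0]],
    [[0,0,-0.05],[0,0,0]],
    [[0,0,-0.07],[0,0,0]],
    [[0,0,-0.07],[0,0,0]],
    [[0,0,-0.07],[0,0,0]],
    [[0,0,-0.07],[0,0,0]],
    [[0,0,-0.07],[0,0,0]],
    [[0,0,-0.06],[0,0,0]],
    [[0,0,-0.05],[0,0,0]],
    [[0,0,0],[0,0,0]],
  ],
)

```text
time: 12.8
tcp_pos: [591.2, -0.9, 323.2]
ee_rot: [0.162, 3.131, 0.001]
wrist_force: [0.5, 0.8, -1.5]
finger_gap: 0.131
finger_force: 48.7
```

```bash
python3 - <<'E'
from bench import *
import cv2
cv2.imwrite("pics/s3.png",capture("scene")["img"])
E
python3 go.py 441.5 324.5 205 191
```

```text
t 12.85 tcp [590.1  -0.9 320.9] toolx yaw 174.09 gap 0.13 F [ 0.2  0.1 -2.8] 48.71409994953865
shift first (units, tool now) [0.454  0.7708 0.289 ] turn units [-1.000e-04  4.400e-03 -5.637e-01] rows>= 7.520692804993706 1.9686404356503355
shift in goal axes [0.2095 0.8694 0.2898]
```

View pics/s3.png

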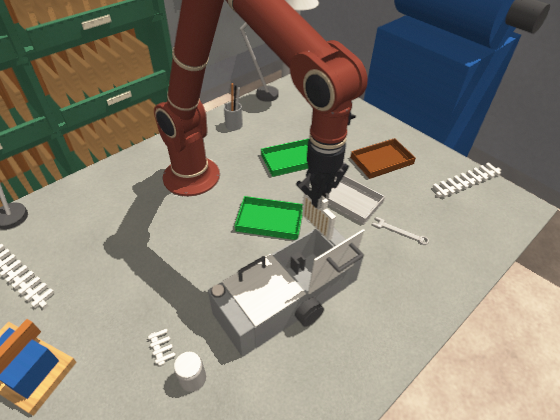

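The plate is out and held at (320,215), and the flap stands open at (335,255). Moving over the tray now.

Call:
servo_tool(
  increments=[
    [[0.015,0.025,0],[0,0,0]],
    [[0.03,0.05,0],[0,0,0]],
    [[0.04,0.068,0],[0,0,0]],
    [[0.045,0.077,0],[0,0,0]],
    [[0.05,0.085,0],[0,0,0]],
    [[0.05,0.085,0],[0,0,0]],
    [[0.05,0.085,0],[0,0,0]],
    [[0.05,0.085,0],[0,0,0]],
    [[0.045,0.077,0],[0,0,0]],
    [[0.04,0.068,0],[0,0,0]],
    [[0.025,0.04,0],[0,0,0]],
    [[0.014,0.025,0],[0,0,0]],
  ],
)

```text
time: 14.05
tcp_pos: [438.0, 326.4, 318.0]
ee_rot: [-0.154, -3.134, 0.002]
wrist_force: [0.6, 0.2, -1.9]
finger_gap: 0.127
finger_force: 48.8
```

Call:
servo_tool(
  increments=[
    [[0,0,0.02],[0,0,-0.1]],
    [[0,0,0.04],[0,0,-0.16]],
    [[0,0,0.06],[0,0,-0.16]],
    [[0,0,0.07],[0,0,-0.14]],
    [[0,0,0.07],[0,0,0]],
    [[0,0,0.05],[0,0,0]],
    [[0,0,0.035],[0,0,0]],
    [[0,0,0.015],[0,0,0]],
    [[0,0,0],[0,0,0]],
    [[0,0,0],[0,0,0]],
    [[0,0,0],[0,0,0]],
  ],
)

```text
time: 15.15
tcp_pos: [441.6, 324.5, 176.6]
ee_rot: [-0.298, 3.126, 0.001]
wrist_force: [0.1, -0.9, -1.3]
finger_gap: 0.129
finger_force: 48.7
```

```bash
python3 go.py 441.5 324.5 175 191;  python3 - <<'E'
from bench import *
import cv2,numpy as np
a=capture("scene")["img"];b=capture("wrist")["img"]
cv2.imwrite("pics/f.png",np.hstack([cv2.resize(a[110:350,190:450],(400,370)),cv2.resize(b,(400,300)) if 0 else cv2.copyMakeBorder(cv2.resize(b,(400,300)),0,70,0,0,0)]))
E
```

```text
t 15.15 tcp [441.6 324.5 176.6] toolx yaw -169.12 gap 0.129 F [ 0.1 -0.9 -1.3] 48.72585654258728
shift first (units, tool now) [0.0003 0.0001 0.004 ] turn units [ 0.0015  0.0032 -0.0041] rows>= 0.03188505334251747 0.018813271607483133
shift in goal axes [0.0003 0.0001 0.004 ]
```

View pics/f.png

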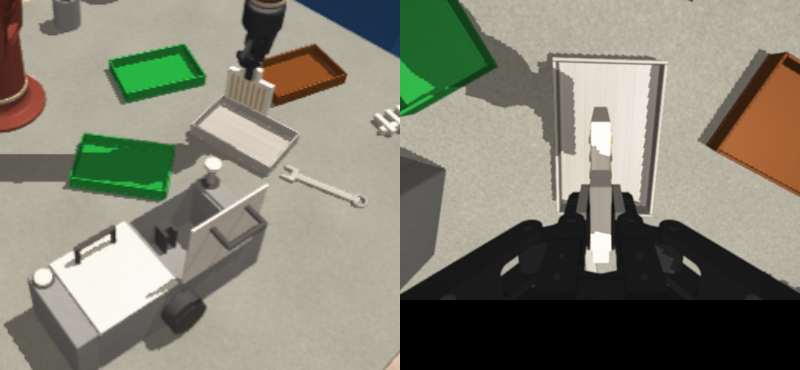

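The plate hangs upright and lengthwise over the grey tray (left panel (248,90), right panel centred at x≈600 between the tray walls at 555 and 660). The left flap is open, the right one is shut, and the tray is undisturbed.

```bash
python3 -c "
from bench import *
print(sign_off())"
```

```text
the job is handed in; nothing more can be done
None
```

The job is handed in, with no verdict returned: the clogged left bay's flap stands open and its plate is held upright over the middle of the steel tray, lengthwise, its lower edge about 10 cm above it.

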